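# Start the test timers in order

## Task

The rapid tests were dripped in the order green, yellow, red: start their timers in that same order by pressing each one's coloured key lightly with the fingertips until it is fully down, where it stays. Leave the blue key up, as no test is running there. Only press: do not lift, tip or shift the stations, do not disturb the tube rack, bottle, pen and spare cassette, and finish clear of everything.

Things in the scene. Friction and masses are not known exactly. Their poses are not given: they have to be found in the camera images.
- green_station: green test station, loose, 0.3-0.5 kg: grey base plate 146 x 70 x 8 mm (x, y, z), green strip on its front (-x) edge; front half: cassette cradle (holds a cassette); rear half: white timer housing 66 x 66 mm, top 34 mm above the table, round green start key on it. Origin: centre of the underside; x from cradle to timer, z up; key axis at x = +36 mm, y = 0.
- green_top (a point): centre of the top face of the green start key, a flat-topped upright green disc 42 mm in diameter; z up; it moves with the key. Untouched: 20 mm above the housing, 54 mm above the table when up; 12 and 46 mm when fully down. The disc is a soft cap: under a finger it sinks up to 5 mm further (2.5 N per mm) and springs back.
- green_key (a joint): travel of the green start key's plunger, in m, without the soft cap's give: 0 up, 0.008 fully down against its stop, 0 to 0.001 at the start. About 3 N pushes it down; no return spring: it stays where it is left.
- yellow_station: yellow test station, loose, 0.3-0.5 kg: grey base plate 146 x 70 x 8 mm (x, y, z), yellow strip on its front (-x) edge; front half: cassette cradle (holds a cassette); rear half: white timer housing 66 x 66 mm, top 34 mm above the table, round yellow start key on it. Origin: centre of the underside; x from cradle to timer, z up; key axis at x = +36 mm, y = 0.
- yellow_top (a point): centre of the top face of the yellow start key, a flat-topped upright yellow disc 42 mm in diameter; z up; it moves with the key. Untouched: 20 mm above the housing, 54 mm above the table when up; 12 and 46 mm when fully down. The disc is a soft cap: under a finger it sinks up to 5 mm further (2.5 N per mm) and springs back.
- yellow_key (a joint): travel of the yellow start key's plunger, in m, without the soft cap's give: 0 up, 0.008 fully down against its stop, 0 to 0.001 at the start. About 3 N pushes it down; no return spring: it stays where it is left.
- red_station: red test station, loose, 0.3-0.5 kg: grey base plate 146 x 70 x 8 mm (x, y, z), red strip on its front (-x) edge; front half: cassette cradle (holds a cassette); rear half: white timer housing 66 x 66 mm, top 34 mm above the table, round red start key on it. Origin: centre of the underside; x from cradle to timer, z up; key axis at x = +36 mm, y = 0.
- red_top (a point): centre of the top face of the red start key, a flat-topped upright red disc 42 mm in diameter; z up; it moves with the key. Untouched: 20 mm above the housing, 54 mm above the table when up; 12 and 46 mm when fully down. The disc is a soft cap: under a finger it sinks up to 5 mm further (2.5 N per mm) and springs back.
- red_key (a joint): travel of the red start key's plunger, in m, without the soft cap's give: 0 up, 0.008 fully down against its stop, 0 to 0.001 at the start. About 3 N pushes it down; no return spring: it stays where it is left.
- blue_station: blue test station, loose, 0.3-0.5 kg: grey base plate 146 x 70 x 8 mm (x, y, z), blue strip on its front (-x) edge; front half: cassette cradle (empty: no test here); rear half: white timer housing 66 x 66 mm, top 34 mm above the table, round blue start key on it. Origin: centre of the underside; x from cradle to timer, z up; key axis at x = +36 mm, y = 0.
- blue_top (a point): centre of the top face of the blue start key, a flat-topped upright blue disc 42 mm in diameter; z up; it moves with the key. Untouched: 20 mm above the housing, 54 mm above the table when up; 12 and 46 mm when fully down. The disc is a soft cap: under a finger it sinks up to 5 mm further (2.5 N per mm) and springs back.
- blue_key (a joint): travel of the blue start key's plunger, in m, without the soft cap's give: 0 up, 0.008 fully down against its stop, 0 to 0.001 at the start. About 3 N pushes it down; no return spring: it stays where it is left.
- tube_rack: bystander: loose white rack 70 x 120 x 45 mm with small foil-capped tubes, 59 mm high in all; origin at the centre of its underside
- reagent_bottle: bystander: loose white bottle with blue cap, 40 mm in diameter, 85 mm high; origin at the centre of its underside
- pen: bystander: loose violet pen, 158 mm long along its y axis, 12 mm thick; origin on its underside, at the middle of the shaft
- spare_cassette: bystander: loose flat white test cassette 70 x 22 x 6 mm (x, y, z); origin at the centre of its underside
Things that resemble listed ones, but are neither listed nor needed, are in the scene too. What is shaped like the yellow_station but orange is not meant.

How it is judged:
By the outcome, as a careful person would: the job done as asked, in the order asked, and still so for the second after the job is handed in, with the robot touching nothing.
It also fails if it takes over 53 s, if anything falls off the work surface, if the arm or the gripper's body presses on something with over 40 N, if the wrist force passes 120 N, or if a joint passes its speed limit or range.

## Robot

A 6-joint arm with a two-finger parallel gripper is mounted at the origin on the work surface. World frame = base frame: x ahead of the robot, y to its left, z up, the work surface at z = 0. Lengths are in m, angles in rad, forces in N, time in s.
With the tool pointing down it reaches from about 0.225 to 0.875 m from the base axis. Payload 3.4 kg.
Tool frame: the origin (TCP) lies at the very end of the fingers, on their centre line; the grasp point (between the pads) lies 19 mm behind it; x points along the fingers, y is the direction in which the jaws open and shut, and the axes are right-handed (so a half turn about x gives the same grasp; the last joint's range is limited). The gripper opens to 85 mm and grips with 20 to 120 N. Pads are 22 mm wide; open, the fingers measure 114 mm over their backs; the gripper's body (76 mm by 85 mm) begins 54 mm behind the grasp point. The pads swing forward as they close: fully open they stand 13 mm farther back than shut.
Start: joints at [-1.233, 0.276, 1.505, -0, 1.361, -0.121], TCP at [0.255, -0.516, 0.231] pointing down, gripper open.
Joint ranges: [-2.89, 2.89], [-0.75, 2.08], [0.22, 2.7], [-1.18, 4.32], [0.11, 2.71], [-2.7, 2.7]. Speed limits (rad/s): [2.57, 2.57, 3.14, 3.14, 3.14, 3.14].

## Interface

Orientations are given as a unit quaternion [w, x, y, z].
In Python, from rig import manip gives the robot as it stands. The module is installed in compiled form; this text tells all that it offers.
- The arm moves only by the tool play_rows, never from a script. Its argument "plan" is a list that holds one entry, the list of rows, each a list of 5 numbers: the closure, from 0 (fully open) to 1 (shut), then the shift along the tool's x, y, z in m, then the turn about the tool's x in degrees. A call has 1 to 12 rows; each row is the pose to reach, as a shift and turn from the pose measured when the call began, along the tool's axes at that moment; what a row does not reach only later rows make up. A row lasts 1/10 s, in which the tool goes at most 50 mm and 8.59 degrees, less where a joint would pass 70% of its speed; a pose out of reach is approached as far as the arm can. A call with a gripper value outside its range is refused whole. The fingers move at their own pace and stop on an object; "grip_force" is the grip in N (left out, the last holds). Time passes only in rows, so rows that repeat a pose let the fingers close. It gives the time, the measured TCP pose, the force and the opening at its end, in the units of the state.
- manip.get_state(): the state, without advancing time (a new reading comes with each control period).
- manip.get_image(name): name is "scene" or "side" or "wrist"; returns (picture, depth): 384x512x3 uint8, red, green, blue; 384x512 float32, m along the optical axis (not along the pixel's ray), 0 where there is no reading.
- manip.camera_params(name): a dict with "intrinsics" (3x3 intrinsics, pixels), "R" (3x3) and "t" (3): a world point X has camera coordinates R X + t; the wrist camera has in their place "mount" (4x4, takes a point from camera to tool coordinates, whose origin is the TCP and whose axes are the tool frame's). Camera axes: x right, y down, z forward; pixel columns grow to the right and rows downward; lengths in m; the calibration is good to about 2 mm. A picture is of the moment at which its call begins: read the wrist's pose just before it. camera_params takes no time and is no camera call.
- manip.sign_off(): hands the job in, once; it reports no verdict.
The state is a dict: "clock": time; "qpos": joint angles; "qd": joint speeds; "effort": joint torques, N m; "position": TCP position; "ee_rot": TCP orientation; "contact_force": force on the tool from outside, world axes, zero at the start; "moment": the same for the moment, N m; "width": finger opening in m.
Only numpy, scipy, OpenCV 4.12 (cv2) and the standard library are available. Lean on these libraries where they do the work, as an engineer would, in place of code of your own. Each camera call takes 0.05 s, during which the arm holds its last target.

## Working session

There is one attempt and no reset: what is moved stays moved. The work goes in short steps, Python scripts to look and compute and a tool call to move; the robot and the scene stay as the last step left them, time stands still between calls to the robot, and variables do not carry over. Pictures are saved under pics/ and viewed, and the job is handed in when it is done.

Besides the shell and the picture viewer there is one more tool, called by a JSON object that holds its "api" and its "payload". play_rows: Moves the arm, as the interface text tells. Its arguments: {"type":"object","properties":{"plan":{"type":"array","items":{"type":"array","items":{"type":"array","items":{"type":"number"}}}},"grip_force":{"type":"number"}},"required":["plan"]}

```bash
mkdir -p pics
python3 - <<'E'
from rig import manip
import cv2,numpy as np
s=manip.get_state();print(s)
for n in ["scene","side","wrist"]:
    im,d=manip.get_image(n);np.savez(f"pics/{n}0.npz",im=im,d=d)
    cv2.imwrite(f"pics/{n}0.png",im[...,::-1]);p=manip.camera_params(n);print(n,p)
E
```

```text
{'clock': 0.0, 'qpos': array([-1.23302016e+00,  2.76593753e-01,  1.50614106e+00,  1.32066114e-06,
        1.36071672e+00, -1.21007331e-01]), 'qd': array([-0.00114898, -0.00084185,  0.00043451, -0.0012611 , -0.00024995,
       -0.00025673]), 'effort': array([-1.96439418e-03, -4.16777444e+01, -2.45806396e+01, -1.35016335e-04,
        1.09456366e-02,  9.92377807e-06]), 'position': array([ 0.25445512, -0.51503223,  0.23043728]), 'ee_rot': array([-0.16013208, -0.68851312, -0.16143889,  0.6886544 ]), 'contact_force': array([-0.57304623,  0.17164845, -0.9003957 ]), 'moment': array([-0.04278405, -0.0139414 , -0.03306752]), 'width': 0.08541398665914333}
scene {'intrinsics': array([[448.8400001 ,   0.        , 250.28902902],
       [  0.        , 448.8400001 , 192.5726077 ],
       [  0.        ,   0.        ,   1.        ]]), 'R': array([[ 0.80155774,  0.59789788,  0.00482828],
       [ 0.42835786, -0.56859664, -0.70228727],
       [-0.41715072,  0.56499203, -0.71187729]]), 't': array([-0.53788744, -0.18969281,  1.29791691])}
side {'intrinsics': array([[371.57105849,   0.        , 254.66958748],
       [  0.        , 371.57105849, 198.97960259],
       [  0.        ,   0.        ,   1.        ]]), 'R': array([[-0.96052493, -0.27737126,  0.02137844],
       [-0.1974912 ,  0.62574154, -0.75461563],
       [ 0.19593131, -0.72904918, -0.65581873]]), 't': array([0.60273649, 0.15706738, 0.86401464])}
wrist {'intrinsics': array([[297.52027669,   0.        , 256.09897365],
       [  0.        , 297.52027669, 191.56466102],
       [  0.        ,   0.        ,   1.        ]]), 'mount': array([[-6.14175477e-04, -3.21458038e-01,  9.46923625e-01,
        -1.40902184e-01],
       [ 9.99999247e-01,  8.08881712e-04,  9.23196464e-04,
        -1.84416265e-04],
       [-1.06271813e-03,  9.46923479e-01,  3.21457299e-01,
        -8.29163406e-02],
       [ 0.00000000e+00,  0.00000000e+00,  0.00000000e+00,
         1.00000000e+00]])}
```

View pics/scene0.png

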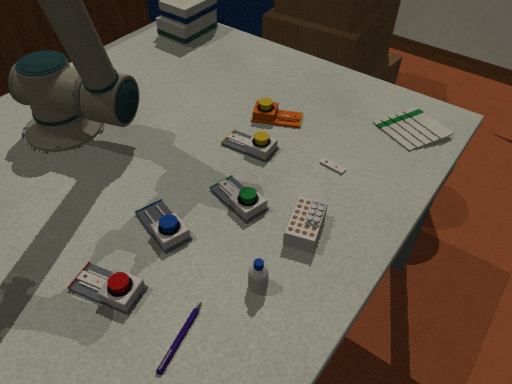

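View pics/side0.png

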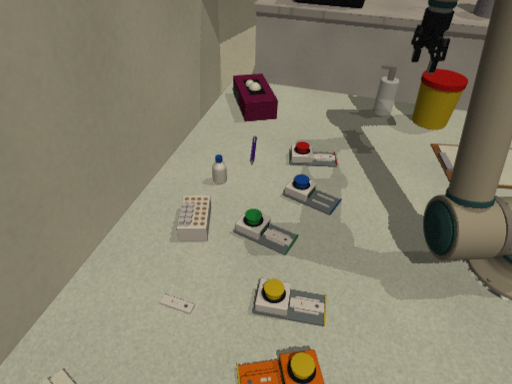

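View pics/wrist0.png

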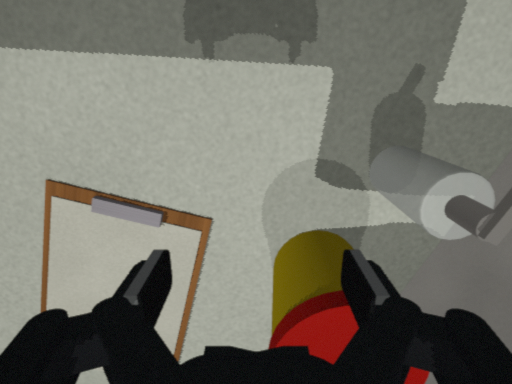

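The scene view shows the red key at about (119,283), blue (169,224), green (248,196) and yellow (262,138); the orange look-alike is at (265,105). Next I'll localise the key tops from both cameras.

```bash
cat > h.py <<'E'
import numpy as np,cv2
def seg(im,col):
    hsv=cv2.cvtColor(im,cv2.COLOR_RGB2HSV).astype(int);h,s,v=hsv[...,0],hsv[...,1],hsv[...,2]
    r={'red':(h<6)|(h>174),'green':(h>50)&(h<80),'yellow':(h>21)&(h<35),'blue':(h>105)&(h<122)}[col]
    return r&(s>120)&(v>70)
def pts(im,d,K,R,t,m):
    v,u=np.nonzero(m&(d>0));z=d[v,u]
    c=np.stack([(u-K[0,2])/K[0,0]*z,(v-K[1,2])/K[1,1]*z,z],1)
    return (c-t)@R,u,v
seeds={'scene':{'red':(119,283),'blue':(169,224),'green':(248,196),'yellow':(262,138)},
 'side':{'red':(303,147),'blue':(301,182),'green':(254,217),'yellow':(274,290)}}
def locate(n,im,d,p,verbose=True):
    out={}
    for c,(su,sv) in seeds[n].items():
        m=seg(im,c);uu,vv=np.meshgrid(np.arange(512),np.arange(384))
        m&=(np.hypot(uu-su,vv-sv)<28)
        P,u,v=pts(im,d,p["intrinsics"],p["R"],p["t"],m)
        P0=P[(P[:,2]>.03)&(P[:,2]<.07)]
        if len(P0)<5: print(n,c,'few',len(P0));continue
        zt=np.percentile(P0[:,2],80);T=P0[P0[:,2]>zt-.004]
        (cx,cy),r=cv2.minEnclosingCircle(T[:,:2].astype(np.float32))
        print(n,c,len(T),'zmed %.4f'%np.median(T[:,2]),'mean',T[:,:2].mean(0).round(4),'circ',round(cx,4),round(cy,4),round(r,4))
        out[c]=T
    return out
E
python3 - <<'E'
from h import *; from rig import manip
for n in ["scene","side"]:
    z=np.load(f"pics/{n}0.npz");locate(n,z['im'],z['d'],manip.camera_params(n))
s=manip.get_state()
from scipy.spatial.transform import Rotation as Ro
q=s['ee_rot'];print(Ro.from_quat([q[1],q[2],q[3],q[0]]).as_matrix().round(3))
E
```

```text
scene red 291 zmed 0.0529 mean [ 0.5579 -0.2783] circ 0.5583 -0.2782 0.0207
scene blue 199 zmed 0.0537 mean [ 0.5283 -0.1098] circ 0.5278 -0.1094 0.0206
scene green 157 zmed 0.0531 mean [0.615  0.0643] circ 0.6152 0.0659 0.0206
scene yellow 120 zmed 0.0529 mean [0.5163 0.2551] circ 0.5145 0.2557 0.0221
side red 76 zmed 0.0554 mean [ 0.5563 -0.2723] circ 0.5569 -0.274 0.0199
side blue 100 zmed 0.0559 mean [ 0.5272 -0.1045] circ 0.5276 -0.105 0.0196
side green 143 zmed 0.0554 mean [0.6129 0.0686] circ 0.6135 0.0679 0.0196
side yellow 274 zmed 0.0550 mean [0.5148 0.2586] circ 0.5155 0.2583 0.0209
[[-0.     0.443 -0.897]
 [ 0.001 -0.897 -0.443]
 [-1.    -0.001 -0.   ]]
```

```bash
cat > go.py <<'E'
import sys;from h import *;from rig import manip
from scipy.spatial.transform import Rotation as Ro
s=manip.get_state();q=s['ee_rot'];M=Ro.from_quat([q[1],q[2],q[3],q[0]]).as_matrix()
tg=np.array(list(map(float,sys.argv[1:4])))
print('clock',s['clock'],'pos',s['position'].round(4),'F',s['contact_force'].round(2),'w',s['width'],'xaxis',M[:,0].round(4))
print('tool delta',(M.T@(tg-s['position'])).round(4))
E
python3 go.py 0.614 0.067 0.13
python3 - <<'E'
from h import *; from rig import manip
z=np.load("pics/side0.npz");p=manip.camera_params('side')
m=np.zeros((384,512),bool);m[70:130,410:470]=1
P,u,v=pts(z['im'],z['d'],p['intrinsics'],p['R'],p['t'],m)
k=seg(z['im'],'red')[v,u];print(np.percentile(P[k],[2,50,98],axis=0).round(3))
E
```

```text
clock 0.15 pos [ 0.2545 -0.5152  0.2306] F [-0.72 -0.89 -0.1 ] w 0.08499206327016769 xaxis [-5.0e-04  1.3e-03 -1.0e+00]
tool delta [ 0.1012 -0.3626 -0.5801]
[[ 0.086 -0.715  0.154]
 [ 0.148 -0.63   0.172]
 [ 0.218 -0.586  0.175]]
```

{"api": "play_rows", "payload": {"plan": [[[1,-0.02,-0.025,-0.04,0],[1,-0.02,-0.05,-0.08,0],[1,-0.02,-0.075,-0.12,0],[1,-0.02,-0.1,-0.16,0],[1,-0.02,-0.125,-0.2,0],[1,-0.02,-0.15,-0.24,0],[1,-0.02,-0.175,-0.28,0],[1,-0.01,-0.2,-0.32,0],[1,0,-0.225,-0.36,0],[1,0,-0.25,-0.4,0],[1,0.01,-0.275,-0.44,0],[1,0.02,-0.3,-0.48,0]]], "grip_force": 20}}

```text
clock: 1.35
position: [0.5528, -0.0317, 0.2109]
ee_rot: [0.161, 0.689, 0.161, -0.688]
contact_force: [0.8, 0.1, 0.5]
width: 0.0
```

```bash
python3 go.py 0.614 0.067 0.09
```

```text
clock 1.35 pos [ 0.5528 -0.0317  0.2109] F [0.78 0.09 0.47] w 4.813129219689354e-05 xaxis [ 1.e-04  1.e-03 -1.e+00]
tool delta [ 0.121  -0.0613 -0.0986]
```

{"api": "play_rows", "payload": {"plan": [[[1,0.02,-0.025,-0.04,0],[1,0.05,-0.05,-0.08,0],[1,0.08,-0.0613,-0.0986,0],[1,0.11,-0.0613,-0.0986,0],[1,0.121,-0.0613,-0.0986,0],[1,0.121,-0.0613,-0.0986,0],[1,0.121,-0.0613,-0.0986,0]]]}}

```text
clock: 2.05
position: [0.6146, 0.0664, 0.0911]
ee_rot: [0.16, 0.689, 0.161, -0.688]
contact_force: [0.2, -0.3, 0.3]
width: 0.0004
```

```bash
python3 go.py 0.614 0.067 0.058
python3 - <<'E'
from rig import manip
import cv2
for n in ["scene","side","wrist"]:
    im,d=manip.get_image(n); cv2.imwrite(f"pics/{n}1.png",im[...,::-1])
E
python3 -c "
import cv2,numpy as np
a=cv2.imread('pics/side1.png')[130:290,170:370];b=cv2.imread('pics/wrist1.png')
c=cv2.imread('pics/scene1.png')[100:260,160:360]
r=lambda x:cv2.resize(x,(400,320))
cv2.imwrite('pics/c1.png',np.vstack([np.hstack([r(a),r(c)]),]));"
```

```text
clock 2.05 pos [0.6146 0.0664 0.0911] F [ 0.17 -0.27  0.3 ] w 0.00035191521916541125 xaxis [ 1.6e-03  9.0e-04 -1.0e+00]
tool delta [ 0.0331 -0.0008  0.0004]
```

View pics/c1.png

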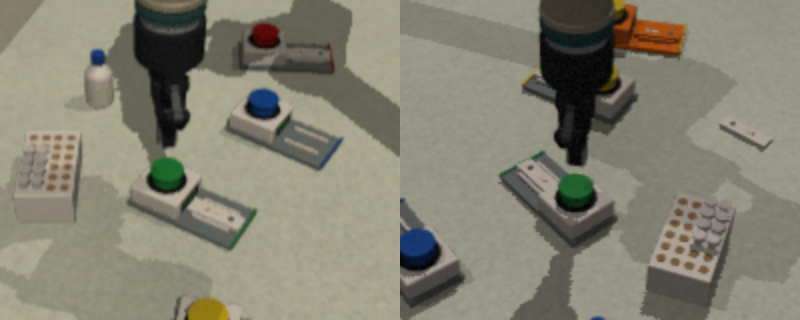

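View pics/wrist1.png

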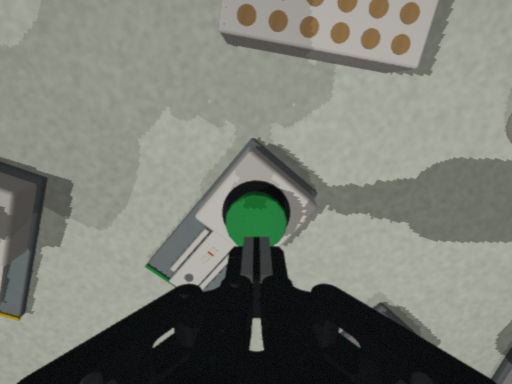

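The fingertips stand directly above the green key, so I'll press down in steps and watch the force.

{"api": "play_rows", "payload": {"plan": [[[1,0.015,-0.0005,0.0005,0],[1,0.03,-0.0005,0.0005,0],[1,0.034,-0.0005,0.0005,0],[1,0.036,-0.0005,0.0005,0],[1,0.038,-0.0005,0.0005,0],[1,0.04,-0.0005,0.0005,0],[1,0.042,-0.0005,0.0005,0],[1,0.043,-0.0005,0.0005,0],[1,0.044,-0.0005,0.0005,0],[1,0.045,-0.0005,0.0005,0],[1,0.045,-0.0005,0.0005,0]]]}}

```text
clock: 3.3
position: [0.6153, 0.0665, 0.0473]
ee_rot: [0.161, 0.69, 0.16, -0.687]
contact_force: [1.5, -0.2, 2.0]
width: 0.0001
```

```bash
python3 go.py 0.614 0.067 0.044
```

```text
clock 3.3 pos [0.6153 0.0665 0.0473] F [ 1.51 -0.16  2.03] w 6.503396010673267e-05 xaxis [ 5.1e-03  8.0e-04 -1.0e+00]
tool delta [ 0.0032 -0.001   0.001 ]
```

{"api": "play_rows", "payload": {"plan": [[[1,0.001,0,0,0],[1,0.002,0,0,0],[1,0.003,0,0,0],[1,0.003,0,0,0],[1,0.003,0,0,0]]]}}

```text
clock: 3.8
position: [0.6154, 0.0665, 0.0444]
ee_rot: [0.161, 0.691, 0.16, -0.687]
contact_force: [0.1, 0.1, 3.9]
width: -0.0
```

```bash
python3 go.py 0.614 0.067 0.043
```

```text
clock 3.8 pos [0.6154 0.0665 0.0444] F [0.13 0.1  3.92] w -1.0274756172280618e-05 xaxis [ 5.2e-03  8.0e-04 -1.0e+00]
tool delta [ 0.0014 -0.001   0.001 ]
```

{"api": "play_rows", "payload": {"plan": [[[1,0.001,0,0,0],[1,0.0018,0,0,0],[1,0.0018,0,0,0],[1,0.0018,0,0,0]]]}}

```text
clock: 4.2
position: [0.6154, 0.0665, 0.0432]
ee_rot: [0.161, 0.691, 0.16, -0.687]
contact_force: [-0.1, -0.2, 7.5]
width: -0.0001
```

```bash
python3 go.py 0.614 0.067 0.043
```

```text
clock 4.2 pos [0.6154 0.0665 0.0432] F [-0.05 -0.16  7.5 ] w -8.880025886902931e-05 xaxis [ 5.6e-03  8.0e-04 -1.0e+00]
tool delta [ 0.0002 -0.0011  0.0011]
```

The force is 7.5 N and rising with the cap's stiffness, so the key is on its stop. I'll lift and check it.

{"api": "play_rows", "payload": {"plan": [[[1,-0.01,0,0,0],[1,-0.04,0,0,0],[1,-0.08,0,0,0],[1,-0.11,0,0,0],[1,-0.11,0,0,0],[1,-0.11,0,0,0]]]}}

```text
clock: 4.8
position: [0.6144, 0.0666, 0.1535]
ee_rot: [0.161, 0.691, 0.16, -0.687]
contact_force: [-0.1, 0.4, -0.7]
width: -0.0006
```

```bash
cat > chk.py <<'E'
from h import *; from rig import manip
for n in ["side","scene"]:
    im,d=manip.get_image(n);locate(n,im,d,manip.camera_params(n))
E
python3 chk.py; python3 go.py 0.515 0.257 0.153
```

```text
side red 73 zmed 0.0549 mean [ 0.5563 -0.2726] circ 0.5569 -0.2749 0.0194
side blue 100 zmed 0.0559 mean [ 0.5271 -0.1045] circ 0.5281 -0.1066 0.0199
side green 140 zmed 0.0479 mean [0.6131 0.0694] circ 0.6131 0.0685 0.0197
side yellow 279 zmed 0.0549 mean [0.5148 0.2587] circ 0.5146 0.2578 0.0207
scene red 275 zmed 0.0528 mean [ 0.5574 -0.2787] circ 0.5577 -0.2771 0.0209
scene blue 199 zmed 0.0535 mean [ 0.5284 -0.1098] circ 0.5279 -0.1084 0.0212
scene green 146 zmed 0.0454 mean [0.6149 0.0639] circ 0.6154 0.0637 0.0201
scene yellow 110 zmed 0.0525 mean [0.5183 0.2561] circ 0.5171 0.2579 0.0222
clock 4.9 pos [0.6134 0.0665 0.1516] F [-0.85 -0.07  0.21] w -0.0004229991818128958 xaxis [ 1.9e-03  9.0e-04 -1.0e+00]
tool delta [-0.0014 -0.2143  0.004 ]
```

Green dropped by about 7.6 mm in both views and the other keys are unchanged. Yellow is next.

{"api": "play_rows", "payload": {"plan": [[[1,0,-0.04,0.001,0],[1,0,-0.09,0.002,0],[1,0,-0.14,0.003,0],[1,0,-0.19,0.004,0],[1,0.01,-0.2143,0.004,0],[1,0.04,-0.2143,0.004,0],[1,0.065,-0.2143,0.004,0],[1,0.08,-0.2143,0.004,0],[1,0.08,-0.2143,0.004,0],[1,0.08,-0.2143,0.004,0]]]}}

```text
clock: 5.9
position: [0.5144, 0.2568, 0.0706]
ee_rot: [-0.16, -0.688, -0.161, 0.689]
contact_force: [0.1, -0.0, -1.2]
width: -0.0
```

```bash
python3 go.py 0.515 0.257 0.046
python3 - <<'E'
from rig import manip
import cv2,numpy as np
a=manip.get_image('side')[0][200:360,170:370];b=manip.get_image('wrist')[0]
cv2.imwrite('pics/c2.png',np.hstack([cv2.resize(a,(400,320)),cv2.resize(b,(400,320))])[...,::-1])
E
```

```text
clock 5.9 pos [0.5144 0.2568 0.0706] F [ 0.11 -0.05 -1.16] w -1.7268433564276977e-05 xaxis [-6.e-04  1.e-04 -1.e+00]
tool delta [ 0.0246  0.0001 -0.0006]
```

View pics/c2.png

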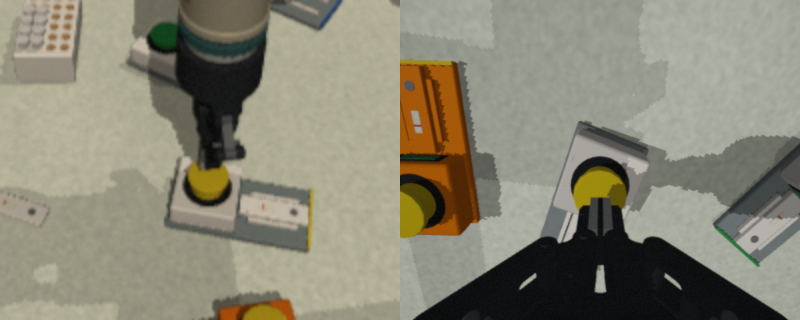

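The tip is above the yellow key on the white and grey station, and the orange one is off to the side. Pressing now.

{"api": "play_rows", "payload": {"plan": [[[1,0.01,0,0,0],[1,0.014,0,0,0],[1,0.016,0,0,0],[1,0.018,0,0,0],[1,0.02,0,0,0],[1,0.022,0,0,0],[1,0.024,0,0,0],[1,0.025,0,0,0],[1,0.026,0,0,0],[1,0.026,0,0,0],[1,0.026,0,0,0]]]}}

```text
clock: 7.1
position: [0.5157, 0.2572, 0.0461]
ee_rot: [0.16, 0.69, 0.161, -0.688]
contact_force: [-0.1, -1.3, 2.1]
width: 0.0001
```

```bash
python3 go.py 0.515 0.257 0.043
```

```text
clock 7.1 pos [0.5157 0.2572 0.0461] F [-0.11 -1.31  2.09] w 9.6033007129319e-05 xaxis [ 0.0026  0.0012 -1.    ]
tool delta [ 0.0031 -0.0002  0.0007]
```

{"api": "play_rows", "payload": {"plan": [[[1,0.001,0,0,0],[1,0.002,0,0,0],[1,0.003,0,0,0],[1,0.0035,0,0,0],[1,0.0035,0,0,0],[1,0.0035,0,0,0]]]}}

```text
clock: 7.7
position: [0.5158, 0.2572, 0.0432]
ee_rot: [0.16, 0.69, 0.161, -0.688]
contact_force: [-1.2, -1.0, 6.5]
width: 0.0003
```

```bash
python3 go.py 0.515 0.257 0.043
```

```text
clock 7.7 pos [0.5158 0.2572 0.0432] F [-1.16 -0.97  6.54] w 0.0002605073341418385 xaxis [ 0.0029  0.0012 -1.    ]
tool delta [ 0.0002 -0.0002  0.0008]
```

Yellow is at the same depth with 6.5 N, so it is bottomed. Lifting and checking.

{"api": "play_rows", "payload": {"plan": [[[1,-0.01,0,0,0],[1,-0.04,0,0,0],[1,-0.08,0,0,0],[1,-0.12,0,0,0],[1,-0.13,0,0,0],[1,-0.13,0,0,0]]]}}

```text
clock: 8.3
position: [0.5166, 0.2576, 0.1753]
ee_rot: [0.16, 0.691, 0.161, -0.686]
contact_force: [0.2, 0.7, -0.4]
width: -0.0
```

```bash
python3 chk.py; python3 go.py 0.5575 -0.276 0.173
```

```text
side red few 0
side blue few 0
side green few 0
side yellow 266 zmed 0.0475 mean [0.5145 0.2591] circ 0.5152 0.257 0.0208
scene red 294 zmed 0.0528 mean [ 0.5578 -0.2781] circ 0.5568 -0.279 0.0213
scene blue 33 zmed 0.0535 mean [ 0.5418 -0.1137] circ 0.5407 -0.1139 0.0131
scene green few 0
scene yellow 120 zmed 0.0448 mean [0.5167 0.2543] circ 0.5152 0.2548 0.0214
clock 8.4 pos [0.5146 0.2567 0.1721] F [-0.71 -0.33 -0.67] w -0.00017989346949560006 xaxis [ 1.1e-03  7.0e-04 -1.0e+00]
tool delta [-0.0012  0.4968  0.197 ]
```

{"api": "play_rows", "payload": {"plan": [[[1,0,0.04,0.016,0],[1,0,0.083,0.033,0],[1,0,0.126,0.05,0],[1,0,0.169,0.067,0],[1,0,0.212,0.084,0],[1,0,0.255,0.101,0],[1,0,0.298,0.118,0],[1,0,0.341,0.135,0],[1,0,0.384,0.152,0],[1,0,0.427,0.169,0],[1,0,0.47,0.186,0],[1,0,0.4968,0.197,0]]]}}

```text
clock: 9.6
position: [0.5564, -0.2789, 0.1689]
ee_rot: [-0.159, -0.688, -0.161, 0.69]
contact_force: [-0.3, 0.7, -0.0]
width: -0.0001
```

```bash
python3 go.py 0.5575 -0.276 0.07
```

```text
clock 9.6 pos [ 0.5564 -0.2789  0.1689] F [-0.31  0.75 -0.05] w -0.00011946427137288654 xaxis [-0.0025  0.0019 -1.    ]
tool delta [ 0.0989 -0.0019 -0.0024]
```

{"api": "play_rows", "payload": {"plan": [[[1,0.02,-0.002,-0.0024,0],[1,0.05,-0.002,-0.0024,0],[1,0.08,-0.002,-0.0024,0],[1,0.0985,-0.002,-0.0024,0],[1,0.0985,-0.002,-0.0024,0],[1,0.0985,-0.002,-0.0024,0]]]}}

```text
clock: 10.2
position: [0.5567, -0.2754, 0.0689]
ee_rot: [-0.158, -0.687, -0.161, 0.69]
contact_force: [-0.1, 0.2, 0.5]
width: -0.0001
```

```bash
python3 go.py 0.5575 -0.276 0.046
python3 - <<'E'
from rig import manip
import cv2,numpy as np
a=manip.get_image('scene')[0][200:360,30:230];b=manip.get_image('wrist')[0]
cv2.imwrite('pics/c3.png',np.hstack([cv2.resize(a,(400,320)),cv2.resize(b,(400,320))])[...,::-1])
E
```

```text
clock 10.2 pos [ 0.5567 -0.2754  0.0689] F [-0.09  0.16  0.51] w -9.28255776856726e-05 xaxis [-0.0052  0.0036 -1.    ]
tool delta [ 0.0229  0.001  -0.0005]
```

View pics/c3.png

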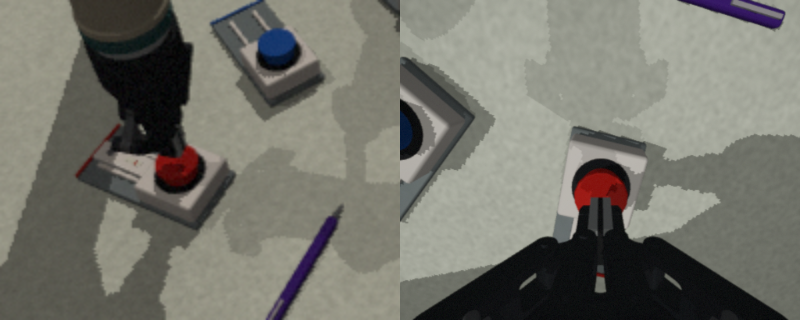

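The tip is centred over the red key. Pressing.

{"api": "play_rows", "payload": {"plan": [[[1,0.01,0,0,0],[1,0.013,0,0,0],[1,0.015,0,0,0],[1,0.017,0,0,0],[1,0.019,0,0,0],[1,0.021,0,0,0],[1,0.023,0,0,0],[1,0.024,0,0,0],[1,0.024,0,0,0],[1,0.024,0,0,0]]]}}

```text
clock: 11.3
position: [0.5581, -0.2762, 0.047]
ee_rot: [-0.159, -0.688, -0.16, 0.689]
contact_force: [-0.2, -0.6, 2.8]
width: -0.0
```

```bash
python3 go.py 0.5575 -0.276 0.043
```

```text
clock 11.3 pos [ 0.5581 -0.2762  0.047 ] F [-0.18 -0.63  2.77] w -4.982939269810643e-05 xaxis [-0.0013  0.0012 -1.    ]
tool delta [ 0.004  -0.0004  0.0004]
```

{"api": "play_rows", "payload": {"plan": [[[1,0.001,0,0,0],[1,0.002,0,0,0],[1,0.003,0,0,0],[1,0.004,0,0,0],[1,0.0045,0,0,0],[1,0.0045,0,0,0],[1,0.0045,0,0,0]]]}}

```text
clock: 12.0
position: [0.5581, -0.2762, 0.0432]
ee_rot: [-0.159, -0.689, -0.16, 0.689]
contact_force: [-1.6, 1.6, 7.0]
width: 0.0002
```

```bash
python3 go.py 0.5575 -0.276 0.043
```

```text
clock 12.0 pos [ 0.5581 -0.2762  0.0432] F [-1.63  1.58  6.98] w 0.0002011763459618733 xaxis [-0.001  0.001 -1.   ]
tool delta [ 0.0002 -0.0004  0.0005]
```

{"api": "play_rows", "payload": {"plan": [[[1,-0.01,0,0,0],[1,-0.04,0,0,0],[1,-0.08,0,0,0],[1,-0.12,0,0,0],[1,-0.16,0,0,0],[1,-0.19,0.02,0.03,0],[1,-0.2,0.04,0.07,0],[1,-0.2,0.06,0.1,0],[1,-0.2,0.08,0.14,0],[1,-0.2,0.09,0.16,0],[1,-0.2,0.09,0.16,0],[1,-0.2,0.09,0.16,0]]]}}

```text
clock: 13.2
position: [0.4542, -0.4275, 0.243]
ee_rot: [-0.159, -0.689, -0.16, 0.689]
contact_force: [0.7, 0.4, 0.1]
width: -0.0004
```

```bash
python3 chk.py
python3 - <<'E'
from rig import manip
import cv2,numpy as np
im,d=manip.get_image('scene');z=np.load('pics/scene0.npz')['im']
cv2.imwrite('pics/f.png',im[...,::-1]);s=manip.get_state();print(s['clock'],s['position'],s['contact_force'])
im2=manip.get_image('side')[0];cv2.imwrite('pics/f2.png',im2[...,::-1])
E
```

```text
side red 77 zmed 0.0479 mean [ 0.5559 -0.273 ] circ 0.5566 -0.2731 0.0213
side blue 102 zmed 0.0559 mean [ 0.5267 -0.1044] circ 0.526 -0.1053 0.0202
side green 141 zmed 0.0475 mean [0.613  0.0692] circ 0.6127 0.0674 0.0203
side yellow 268 zmed 0.0472 mean [0.5148 0.2585] circ 0.5148 0.2576 0.0211
scene red 289 zmed 0.0457 mean [ 0.5579 -0.278 ] circ 0.5579 -0.2778 0.0211
scene blue 189 zmed 0.0536 mean [ 0.528  -0.1094] circ 0.5281 -0.1093 0.0201
scene green 149 zmed 0.0453 mean [0.6148 0.064 ] circ 0.6154 0.0641 0.0195
scene yellow 117 zmed 0.0449 mean [0.5164 0.2538] circ 0.5163 0.2555 0.0206
13.35 [ 0.45508438 -0.42649674  0.2431314 ] [-0.27416977 -0.63346037  0.75579751]
```

View pics/f.png

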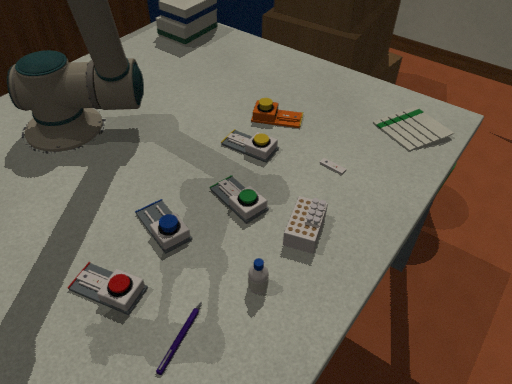

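View pics/f2.png

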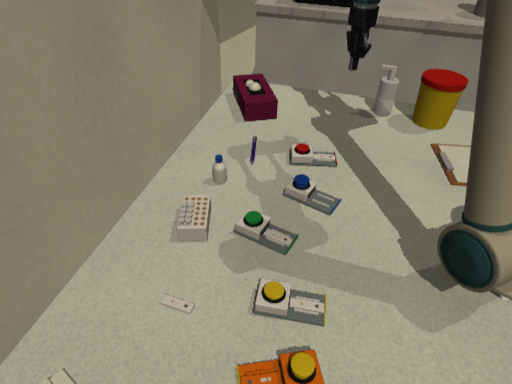

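All three keys are down, blue is up, nothing else has moved and the arm is clear. Handing in.

```bash
python3 -c "
from rig import manip
print(manip.sign_off())"
```

```text
the job is handed in; nothing more can be done
None
```

I pressed the green, yellow and red keys in that order with closed fingertips, and all three stayed down. The job was handed in at about 13.4 s, with the arm clear of everything (fingertips at z = 0.24 m).

- **Fully down:** each key was held at a fingertip height of 43.2 mm with 6.5–7.5 N. That is well above the roughly 3 N needed to move a key and matches the soft cap compressed against the stop.
- **Final pictures:** in both views the pressed tops sit about 7–8 mm lower than at the start. The blue key is unchanged. The key positions agree with the start within about 2 mm. By eye, the rack, bottle, pen and spare cassette are where they were.
- **Disagreements:** the two cameras differ by about 2 mm in absolute height, which is the calibration limit. Red's measured drop (7.2 and 7.5 mm) was slightly smaller than the others, within the possible 0–1 mm starting travel and the noise. No check failed.

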